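# Hang the spare tip comb on the carousel's empty hook

### The arm

A 7-joint arm with a two-finger parallel gripper is mounted at the origin on the work surface. World frame = base frame: x ahead of the robot, y to its left, z up, the work surface at z = 0. Lengths are in mm, angles in rad, forces in N, time in s.
With the tool pointing down it reaches from about 400 to 875 mm from the base axis. Payload 19.3 kg.
Tool frame: the origin (TCP) lies at the very end of the fingers, on their centre line; the grasp point (between the pads) lies 19 mm behind it (grip_point_offset is the z of the grasp point in the tool frame, in mm); z points along the fingers, x is the direction in which the jaws open and shut, and the axes are right-handed (so a half turn about z gives the same grasp; the last joint's range is limited). The gripper opens to 85 mm and grips with 20 to 120 N. Pads are 22 mm wide; open, the fingers measure 114 mm over their backs; the gripper's body (76 mm by 85 mm) begins 54 mm behind the grasp point. The pads swing forward as they close: fully open they stand 13 mm farther back than shut.
Start: joints at [1.279, 0.521, -0.036, 1.599, 0.021, 1.021, -0.113], TCP at [137.463, -609.687, 231.291] pointing down, gripper open.
Joint ranges: [-2.91, 2.91], [-0.3, 2.13], [-1.5, 1.42], [0.17, 2.43], [-1.26, 4.41], [0.16, 1.93], [-2.52, 2.52]. Speed limits (rad/s): [1.89, 1.89, 2.39, 2.39, 3.01, 3.01, 3.01].

### API

Orientations are given as a 3x3 rotation matrix whose columns are the frame's x, y, z axes.
In Python, from workcell import movep, movel, goto_joints, open_gripper, clamp, wait, inverse_kinematics, read_state, camera, PlanningError, finish_job, grip_point_offset gives the robot as it stands. Calls block until the motion is done:
- movep(position, orientation): joint-space move of the TCP to a pose.
- movel(position, frame=None, max_speed=150, guard=None): straight line of the TCP; frame=None keeps the orientation; max_speed is the mean speed in mm/s. With guard (N) it stops when the force on the tool has changed by that much, and returns True; else False.
- goto_joints(angles): joint-space move.
- open_gripper() and clamp(): open the fingers fully, or close them until they stop; the grip force is fixed at half the most.
- wait(seconds).
- inverse_kinematics(position, orientation): joint angles nearest the present ones, or None.
- read_state(): the state.
- camera(name): name is "side" or "top"; returns a dict with "image" (384x512x3 uint8, blue, green, red), "range_z" (384x512 float32, mm along the optical axis (not along the pixel's ray), 0 where there is no reading), "fx", "fy", "cx", "cy" (pixels), "dist_coeffs" ([k1, k2, p1, p2, k3] as OpenCV has them; the pictures are not rectified), "cam_to_world" (4x4, takes a point from camera to world coordinates). Camera axes: x right, y up, looking along -z (the intrinsics and any distortion apply to the point x, -y, -z); pixel columns grow to the right and rows downward; lengths in mm; the calibration is good to about 2 mm. A picture is of the moment at which its call begins.
A pose or a line that the arm cannot do raises PlanningError and nothing moves.
- finish_job(): hands the job in, once; it reports no verdict.
The state is a dict: "time": time; "qpos": joint angles; "qvel": joint speeds; "joint_efforts": joint torques, N m; "eef_pos": TCP position; "tool_rot": TCP orientation; "ft_force": force on the tool from outside, world axes, zero at the start; "torque": the same for the moment, N m; "finger_gap": finger opening in mm.
Only numpy, scipy, OpenCV 4.12 (cv2) and the standard library are available. Lean on these libraries where they do the work, as an engineer would, in place of code of your own. Each camera call takes 0.05 s, during which the arm holds its last target.

### The job

Turn the carousel by the steel knob on its top, without spinning it, until the empty hook stands over the dark pointer on the base. Then hang the spare tip comb from the parking stand on that hook, its sleeves facing straight outwards, press it down on the hook's rubber cushion firmly but gently (about 15 N for half a second, never as much as 25 N), and let go of it. Leave the carousel at the pointer and the other bench things where they are.

Things in the scene. Friction and masses are not known exactly. Their poses are not given: they have to be found in the camera images.
- turret: Turning part of the carousel: a column with six level arms 60 degrees apart under a white disc (diameter 112 mm, top 200 mm above the bench). Origin on the turning axis at bench height, z up; its -x axis points along the arm of the empty hook. It turns endlessly either way against a steady drag of about 0.3 N m, damped, and stays where it is left.
- stand_base: Fixed round white base of the carousel, diameter 300 mm, 20 mm high. Origin on the turning axis at bench height; its -x axis points along the dark pointer. At the start the empty hook is 35 to 138 degrees from the pointer, counterclockwise of it seen from above. Five arms carry combs clipped on for good, their tops 176 mm above the bench.
- hook (a point): Top of the one bare pin, the empty hook, 145 mm up, 110 mm from the turning axis; pin diameter 8 mm, tapered over the last 4 mm. Moves with the turret. Round it is a black rubber cushion (diameter 28 mm) whose top is 12 to 30 mm below this point: set differently each time, not measured, to be felt. It yields springily, about 2.5 N per mm after the first 2.5 N, by up to 7 mm.
- pointer (a point): Mark on the base's dark steel pointer bar, which runs out past the rim on the robot's side. This point is 110 mm from the turning axis, 23.5 mm above the bench: right below the bare pin when the empty hook is at the pointer. Its -x axis points straight outwards from the turning axis.
- knob (a point): Middle of the upright steel knob on the turret's disc, 222 mm above the bench; diameter 16 mm, from 200 to 240 mm above the bench, 45 mm from the turning axis on the side opposite to the empty hook. It goes round with the turret and spins freely on its own pin, so that a gripper may keep its direction.
- comb_grip (a point): Middle of the grip bar on top of the spare tip comb (white plastic, about 120 g, tilts little). The bar is 12 mm thick along x, 34 mm long along y, 18 mm high; take it from above, across x. z is up. Under the bar are 26 mm of open space for the pin, then the eye. The comb reaches down to 129 mm below this point.
- comb_eye (a point): Centre of the spare comb's eye hole at its underside, straight below the grip bar's middle by 49 mm; same axes. The eye is a plate 34 x 34 x 14 mm with a square through hole of 13 mm.
- comb: The spare comb as a whole; origin and axes as point comb_eye. Its row of eight clear sleeves on a 68 mm wide spine (along y) hangs on the -x side, 27 mm from the hole's axis; that side shall face outwards, so that the comb's x axis lies along the turret's x axis.
- park: Fixed white parking stand of the spare comb: foot 100 x 90 x 10 mm and a block 34 x 34 mm, 95 mm high, on which the eye lies over a stub 7 mm thick and 10 mm high. Origin under the block's centre at bench height; the comb's sleeves hang at its -x side.
- well_plate: Grey deep-well plate, 85 x 127 x 40 mm, a bystander; origin at the centre of its underside.
- reagent: Reagent bottle, diameter 56 mm, height 120 mm, a bystander; origin at the centre of its underside.
- small_jar: Small jar, diameter 44 mm, height 60 mm, a bystander; origin at the centre of its underside.
Mind the look-alikes: they are no part of the job. What is shaped like the comb but red is not meant.

How it is judged:
By the outcome, as a careful person would: the job done as asked, in the order asked, and still so for the second after the job is handed in, with the robot touching nothing.
It also fails if it takes over 69 s, if anything falls off the work surface, if the arm or the gripper's body presses on something with over 40 N, if the wrist force passes 120 N, or if a joint passes its speed limit or range.

## Working session

There is one attempt and no reset: what is moved stays moved. The work goes in short steps, each a Python script; the robot and the scene stay as the last script left them, time stands still between calls to the robot, and variables do not carry over. Pictures are saved under pics/ and viewed, and the job is handed in when it is done.

```bash
ls; mkdir -p pics; python3 - <<'E'
from workcell import *
import cv2,numpy as np
s=read_state();print({k:np.round(v,3) for k,v in s.items()}, grip_point_offset)
for n in("side","top"):
    c=camera(n);cv2.imwrite(f"pics/{n}0.png",c["image"]);np.savez(f"{n}0.npz",**c)
    print(n,c["fx"],c["fy"],c["cx"],c["cy"],c["dist_coeffs"]);print(np.round(c["cam_to_world"],3))
E
```

```text
pics
{'time': np.float64(0.0), 'qpos': array([ 1.279,  0.522, -0.036,  1.6  ,  0.021,  1.021, -0.113]), 'qvel': array([-0.001,  0.001,  0.001,  0.   ,  0.   ,  0.001, -0.001]), 'joint_efforts': array([-2.0000e-03, -9.2712e+01,  1.9780e+00, -3.6993e+01,  1.8000e-02,
        8.0000e-03, -0.0000e+00]), 'eef_pos': array([ 137.377, -609.349,  230.702]), 'tool_rot': array([[ 0.22 , -0.975, -0.   ],
       [-0.975, -0.22 ,  0.001],
       [-0.001,  0.   , -1.   ]]), 'ft_force': array([ 0.802, -0.473,  0.329]), 'torque': array([-0.004, -0.002,  0.006]), 'finger_gap': np.float64(85.61)} -18.700000000000003
side 468.06715978815265 468.06715978815265 259.5994940024461 192.05233645564013 [0.05447311 0.         0.         0.         0.        ]
[[-8.42000e-01  3.13000e-01 -4.40000e-01 -9.12150e+01]
 [-5.40000e-01 -4.99000e-01  6.78000e-01  6.39240e+02]
 [-8.00000e-03  8.08000e-01  5.89000e-01  9.21593e+02]
 [ 0.00000e+00  0.00000e+00  0.00000e+00  1.00000e+00]]
top 348.58981410165165 348.58981410165165 253.21582405633222 185.98935207449333 [-0.06695672  0.          0.          0.          0.        ]
[[ 1.000000e-02  9.960000e-01 -8.800000e-02  3.883770e+02]
 [-1.000000e+00  1.100000e-02  4.000000e-03 -2.221240e+02]
 [ 5.000000e-03  8.700000e-02  9.960000e-01  1.168999e+03]
 [ 0.000000e+00  0.000000e+00  0.000000e+00  1.000000e+00]]
```

View pics/side0.png

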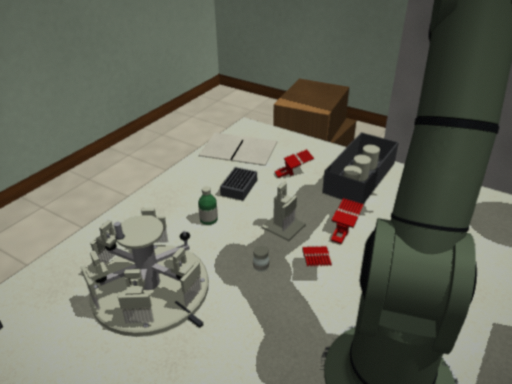

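View pics/top0.png

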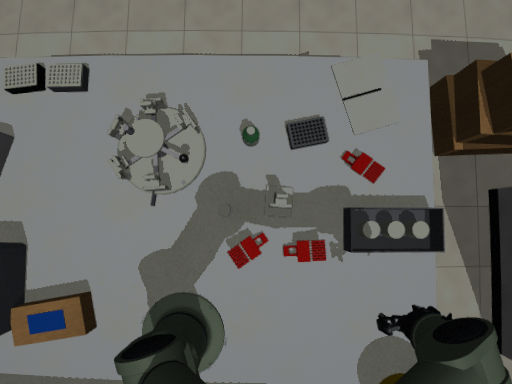

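```bash
cat > h.py <<'E'
import numpy as np,cv2
def K(c): return np.array([[c["fx"],0,c["cx"]],[0,c["fy"],c["cy"]],[0,0,1.]],float)
def load(n): return dict(np.load(n))
def ray(c,u,v):
    p=cv2.undistortPoints(np.array([[[u,v]]],float),K(c),np.array(c["dist_coeffs"],float))[0,0]
    M=np.array(c["cam_to_world"]); d=M[:3,:3]@np.array([p[0],-p[1],-1.]); return M[:3,3],d
def onz(c,u,v,z):
    o,d=ray(c,u,v); return o+d*(z-o[2])/d[2]
def cloud(c):
    h,w=c["range_z"].shape; uu,vv=np.meshgrid(np.arange(w),np.arange(h))
    p=cv2.undistortPoints(np.stack([uu,vv],-1).reshape(-1,1,2).astype(float),K(c),np.array(c["dist_coeffs"],float)).reshape(h,w,2)
    z=c["range_z"][...,None]; P=np.concatenate([p[...,:1]*z,-p[...,1:]*z,-z],-1)
    M=np.array(c["cam_to_world"]); return P@M[:3,:3].T+M[:3,3]
def proj(c,X):
    M=np.linalg.inv(np.array(c["cam_to_world"])); P=M[:3,:3]@np.asarray(X,float)+M[:3,3]
    q,_=cv2.projectPoints(np.array([[P[0],-P[1],-P[2]]]),np.zeros(3),np.zeros(3),K(c),np.array(c["dist_coeffs"],float)); return q[0,0]
def tri(c1,p1,c2,p2):
    o1,d1=ray(c1,*p1);o2,d2=ray(c2,*p2);d1=d1/np.linalg.norm(d1);d2=d2/np.linalg.norm(d2)
    t=np.linalg.lstsq(np.stack([d1,-d2],1),o2-o1,rcond=None)[0]
    a=o1+d1*t[0];b=o2+d2*t[1];return (a+b)/2,np.linalg.norm(a-b)
def crop(im,x0,y0,x1,y1,k,fn):
    o=cv2.resize(im[y0:y1,x0:x1],None,fx=k,fy=k,interpolation=cv2.INTER_CUBIC)
    for x in range((x0+9)//10*10,x1,10): cv2.putText(o,str(x),((x-x0)*k,8),0,.3,(0,0,255));o[:12:2,(x-x0)*k]=(0,0,255)
    for y in range((y0+9)//10*10,y1,10): cv2.putText(o,str(y),(0,(y-y0)*k+4),0,.3,(0,0,255))
    cv2.imwrite(fn,o)
E
python3 - <<'E'
from h import *
t=load("top0.npz");s=load("side0.npz")
crop(t["image"],100,85,220,215,4.0.__int__(),"pics/t_car.png")
crop(s["image"],75,195,225,335,4,"pics/s_car.png")
a=cv2.resize(t["image"][170:225,250:310],None,fx=8,fy=8,interpolation=2);b=cv2.resize(s["image"][175:245,255:315],None,fx=6,fy=6,interpolation=2)
o=np.zeros((440,860,3),np.uint8);o[:440,:480]=a;o[:420,490:850]=b;cv2.imwrite("pics/park.png",cv2.resize(o,None,fx=.9,fy=.9))
E
```

```text
(no output)
```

View pics/t_car.png

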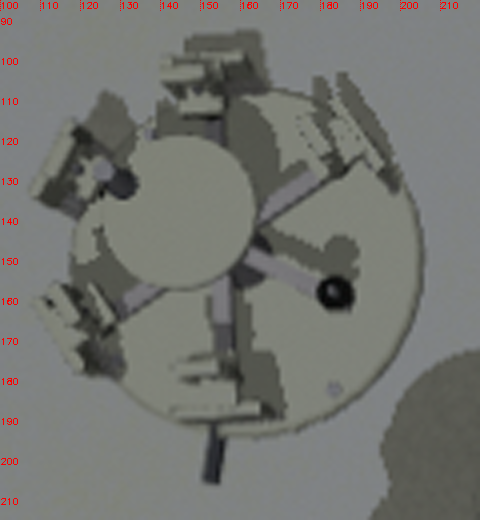

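View pics/s_car.png

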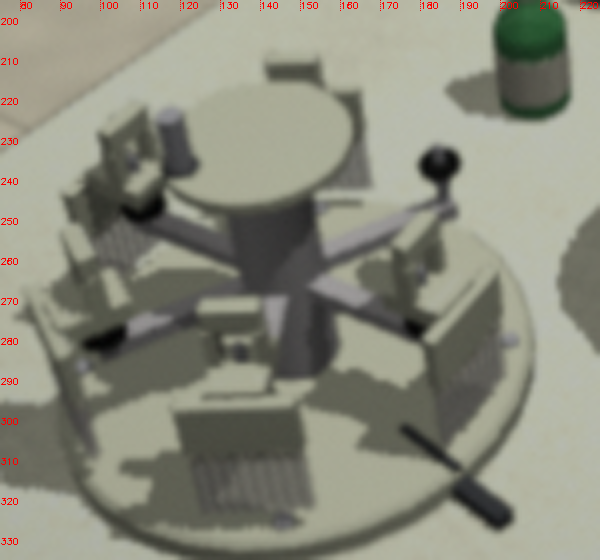

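View pics/park.png

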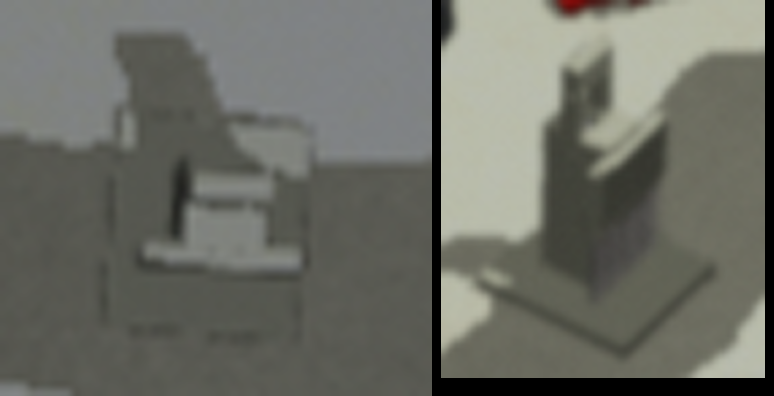

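Candidates for the empty hook: the bare pin with a black cushion is at top (184,158) and side (186,236). The other five black cushions carry combs.
Candidates for the spare comb: the white comb on its stand is at top (280,198) and side (290,205). The red look-alikes are at top (248,250), (305,250) and (363,165), and are not meant.
Knob: top (130,131), side (118,223). Pointer bar: top (152,200), side (190,312).

Next I measure these.

```bash
python3 - <<'E'
from h import *
t=load("top0.npz");s=load("side0.npz")
for n,c in(("top",t),("side",s)):
    P=cloud(c);ok=c["range_z"]>0
    # disc
    near=np.hypot(P[...,0]-560,P[...,1]-110)<250
    m=ok&near&(abs(P[...,2]-200)<5)
    q,l,st,ce=cv2.connectedComponentsWithStats(m.astype(np.uint8)); i=1+np.argmax(st[1:,4])
    pts=np.argwhere(l==i);cs,_=cv2.findContours((l==i).astype(np.uint8),0,1)
    k=max(cs,key=cv2.contourArea)[:,0]
    X=np.array([onz(c,u,v,200)[:2] for u,v in k],np.float32)
    print(n,"disc",cv2.minEnclosingCircle(X),"median",np.median(P[l==i],0),"bboxmid",(X.max(0)+X.min(0))/2)
    # base
    m=ok&near&(abs(P[...,2]-20)<5); X=P[m]; print(" base enclosing",cv2.minEnclosingCircle(X[:,:2].astype(np.float32)))
    # knob
    m=ok&near&(P[...,2]>208)&(P[...,2]<260); X=P[m];print(" knob",len(X),X.mean(0),X[:,2].max(),np.argwhere(m).mean(0)[::-1])
h,e=tri(t,(184,158),s,(185.5,236));print("hook/cushion tri",h,e)
P=cloud(t)
print("hook top depth",P[155:162,180:188,2].round().astype(int))
E
```

```text
top disc ((608.4463500976562, 84.15895080566406), 56.52899169921875) median [607.73123889  84.7872022  198.19987042] bboxmid [607.55963  85.69404]
 base enclosing ((601.3591918945312, 86.23176574707031), 156.0812530517578)
 knob 51 [627.16282564 124.48099304 230.31120509] 242.06605032788764 [127.1372549  128.39215686]
side disc ((605.0982055664062, 90.25453186035156), 59.036285400390625) median [603.04943077  88.53857425 199.24085459] bboxmid [606.5582  89.6352]
 base enclosing ((588.9195556640625, 89.57473754882812), 167.39122009277344)
 knob 98 [625.4572331  130.48911062 227.52213623] 241.03138936687026 [117.47959184 228.54081633]
hook/cushion tri [562.77072524 -15.89926216 124.82719553] 0.919954142171744
hook top depth [[ 94 133 129 130 132 130 130  16]
 [127 129 129 130 132 131 130 124]
 [126 127 143 140 133 129 129 129]
 [132 133 143 141 137 128 130 131]
 [128 129 131 134 127 129 130 129]
 [129 129 129 133 129 126 131 127]
 [130 129 127 129 128 131 128 128]]
```

```bash
python3 - <<'E'
from h import *
t=load("top0.npz");s=load("side0.npz")
C={}
for n,c in(("top",t),("side",s)):
    g=c["image"].astype(int);v=g.max(2)
    P=cloud(c);ok=c["range_z"]>0
    # disc ellipse by robust circle fit on plane 200
    near=np.hypot(P[...,0]-607,P[...,1]-87)<90
    m=(ok&near&(abs(P[...,2]-200)<6)).astype(np.uint8)
    cs,_=cv2.findContours(m,0,1);k=max(cs,key=cv2.contourArea)[:,0]
    X=np.array([onz(c,u,w,200)[:2] for u,w in k])
    from scipy.optimize import least_squares
    r=least_squares(lambda p:np.hypot(X[:,0]-p[0],X[:,1]-p[1])-56,[607,87],loss='soft_l1',f_scale=1).x
    print(n,"disc c",r)
    # pointer: dark pixels at low height, near pointer
    for z in(23.5,):
        Q=np.array([[onz(c,u,w,z) for u in range(140,215)] for w in range(185,335)]) if n=="side" else np.array([[onz(c,u,w,z) for u in range(140,165)] for w in range(180,215)])
        V=(v[185:335,140:215] if n=="side" else v[180:215,140:165])
        rad=np.hypot(Q[...,0]-607,Q[...,1]-87)
        a=np.degrees(np.arctan2(-(Q[...,1]-87),-(Q[...,0]-607)))
        D=(V<75)&(rad>125)&(rad<200)&(abs(a)<40); B=Q[D][:,:2]
        print(" bar px",len(B),"mean",B.mean(0),"rad range",rad[D].min(),rad[D].max())
        vx,vy,x0,y0=cv2.fitLine(B.astype(np.float32),cv2.DIST_HUBER,0,.01,.01).ravel()
        print(" dir",np.degrees(np.arctan2(vy,vx)),"perp dist of centre",vx*(r[1]-y0)-vy*(r[0]-x0), "mean angle about disc c",np.degrees(np.arctan2(B.mean(0)[1]-r[1],B.mean(0)[0]-r[0])))
print("hook top",onz(t,182.6,157.6,145))
crop(t["image"],165,140,205,175,14,"pics/hk_t.png");crop(s["image"],165,215,205,260,12,"pics/hk_s.png")
E
```

```text
top disc c [608.18423111  84.22603082]
 bar px 64 mean [449.88891859 100.5999912 ] rad range 131.29442918652438 185.4273343826644
 dir -9.352739 perp dist of centre 8.684470043524357 mean angle about disc c 174.0943662637462
side disc c [605.42777606  89.18224359]
 bar px 114 mean [439.86907128 117.62372826] rad range 125.84589605880572 199.2370850516755
 dir -17.488817 perp dist of centre 22.790140050366592 mean angle about disc c 170.25225349856174
hook top [560.95580455 -15.40446615 145.        ]
```

View pics/hk_t.png

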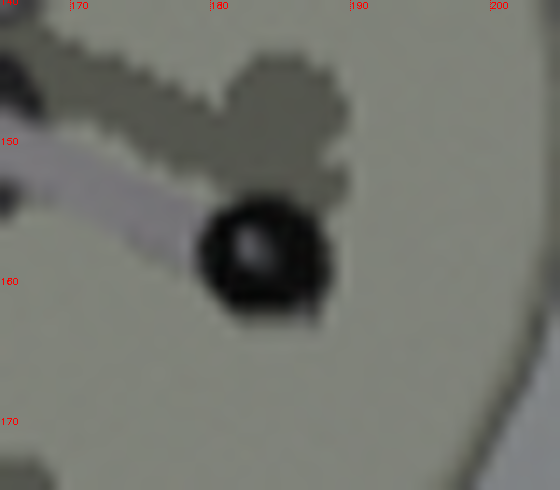

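View pics/hk_s.png

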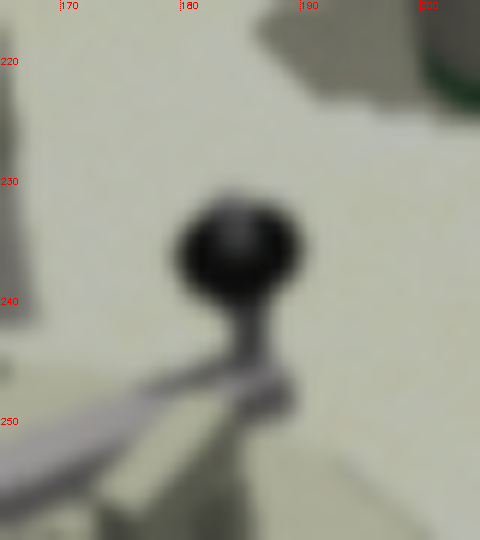

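```bash
python3 - <<'E'
from h import *
t=load("top0.npz");s=load("side0.npz")
crop(t["image"],135,180,175,215,14,"pics/pt_t.png");crop(s["image"],165,290,215,335,11,"pics/pt_s.png")
E
```

```text
(no output)
```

View pics/pt_t.png

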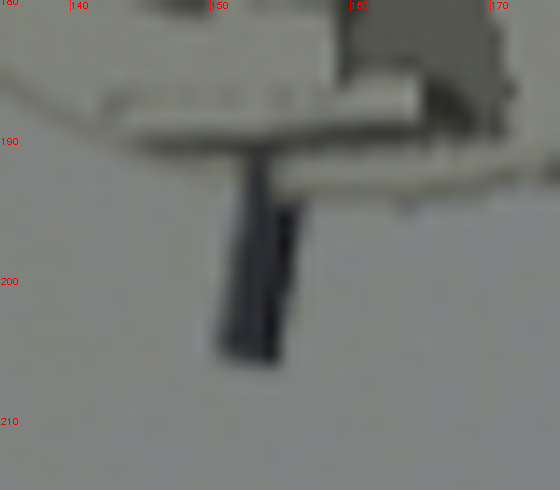

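View pics/pt_s.png

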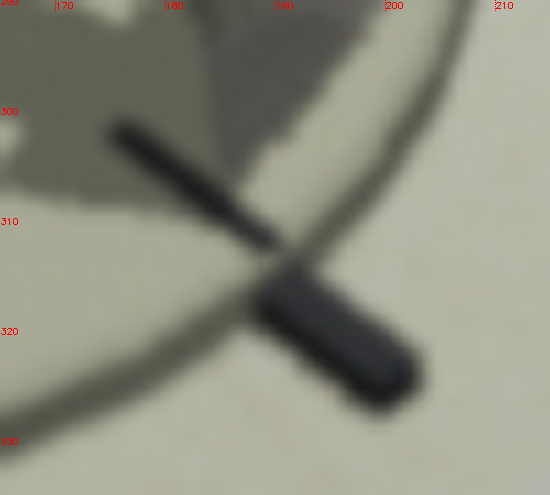

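```bash
python3 - <<'E'
from h import *
t=load("top0.npz");s=load("side0.npz")
C=np.array([607,86.7])
for n,c,L in(("t",t,[(153,191),(152.6,195),(152.1,199),(151.6,203)]),("s",s,[(175.5,301.2),(181,305.8),(185,308.8),(189,311.8),(193,316),(197,319.3),(201,322.7)])):
    for p in L:
        for z in(21,23.5):
            X=onz(c,*p,z)[:2];d=X-C;print(n,p,z,X.round(1),"r %.1f ang %.1f"%(np.hypot(*d),np.degrees(np.arctan2(d[1],d[0]))))
P=cloud(s);print(P[310:328:3,185:206:3,2].round())
P=cloud(t);print(P[188:206:2,148:158,2].round())
# base circle from colour/rim: fit from side depth-edge z 20
E
```

```text
t (153, 191) 21 [469.  105.1] r 139.2 ang 172.4
t (153, 191) 23.5 [468.9 104.4] r 139.3 ang 172.7
t (152.6, 195) 21 [455.8 106. ] r 152.5 ang 172.7
t (152.6, 195) 23.5 [455.6 105.3] r 152.5 ang 173.0
t (152.1, 199) 21 [442.5 107.2] r 165.8 ang 172.9
t (152.1, 199) 23.5 [442.4 106.5] r 165.8 ang 173.2
t (151.6, 203) 21 [429.2 108.4] r 179.1 ang 173.0
t (151.6, 203) 23.5 [429.1 107.7] r 179.1 ang 173.3
s (175.5, 301.2) 21 [511.1  98.6] r 96.6 ang 172.9
s (175.5, 301.2) 23.5 [509.4 100.1] r 98.5 ang 172.2
s (181, 305.8) 21 [490.1 102.4] r 118.0 ang 172.3
s (181, 305.8) 23.5 [488.5 103.9] r 119.8 ang 171.7
s (185, 308.8) 21 [475.8 104.4] r 132.4 ang 172.3
s (185, 308.8) 23.5 [474.2 105.9] r 134.2 ang 171.8
s (189, 311.8) 21 [461.7 106.3] r 146.6 ang 172.3
s (189, 311.8) 23.5 [460.1 107.8] r 148.4 ang 171.8
s (193, 316) 21 [445.5 110.9] r 163.3 ang 171.5
s (193, 316) 23.5 [444.  112.4] r 165.0 ang 171.0
s (197, 319.3) 21 [431.2 113.5] r 177.8 ang 171.3
s (197, 319.3) 23.5 [429.8 114.9] r 179.5 ang 171.0
s (201, 322.7) 21 [417.  116.1] r 192.3 ang 171.2
s (201, 322.7) 23.5 [415.6 117.6] r 
[... 538 characters left out ...]
.100e+01]
 [-5.000e+00 -4.000e+00 -4.000e+00 -2.000e+00  1.200e+01  1.200e+01
   1.300e+01  1.300e+01 -1.000e+00 -2.000e+00]
 [-1.000e+00 -2.000e+00  0.000e+00  1.000e+00  1.100e+01  1.000e+01
   7.000e+00  4.000e+00 -3.000e+00 -6.000e+00]
 [-3.000e+00  1.000e+00 -5.000e+00  1.100e+01  8.000e+00  9.000e+00
   1.600e+01  1.169e+03 -2.000e+00 -5.000e+00]
 [-5.000e+00 -6.000e+00 -2.000e+00  1.300e+01  1.000e+01  1.300e+01
   1.400e+01 -2.000e+00 -4.000e+00 -3.000e+00]
 [-4.000e+00  4.000e+00  1.200e+01  1.100e+01  8.000e+00  1.100e+01
   2.000e+00 -1.000e+00 -4.000e+00 -2.000e+00]
 [ 0.000e+00 -4.000e+00  4.000e+00  6.000e+00  7.000e+00  9.000e+00
  -0.000e+00 -2.000e+00 -1.000e+00 -4.000e+00]]
```

```bash
python3 - <<'E'
from h import *
t=load("top0.npz");s=load("side0.npz")
for n,c,(x0,y0,x1,y1) in(("t",t,(255,170,310,225)),("s",s,(255,170,320,245))):
    P=cloud(c)[y0:y1,x0:x1];ok=c["range_z"][y0:y1,x0:x1]>0
    g=c["image"][y0:y1,x0:x1].astype(int); red=(g[...,2]-g[...,1])>40
    for lo,hi in((146,160),(100,116),(116,135),(3,16)):
        m=ok&~red&(P[...,2]>lo)&(P[...,2]<hi)
        if m.sum()<5: continue
        X=P[m];r=cv2.minAreaRect(X[:,:2].astype(np.float32));print(n,lo,hi,m.sum(),"mean",X.mean(0).round(1),"rect",np.round(r[0],1),np.round(r[1],1),round(r[2],1))
c=t;P=cloud(c)
print(P[186:210:1,268:297:2,2].round().astype(int))
E
```

```text
t 146 160 50 mean [ 452.5 -312.2  150.9] rect [ 452.4 -312.4] [12.1 32.4] 0.2
t 100 116 157 mean [ 437.3 -311.4  105.7] rect [ 445.9 -310.6] [48.8 64.6] 0.1
t 3 16 590 mean [ 443.2 -308.9    8.1] rect [ 453.8 -324.7] [170.9 182.5] 0.7
s 146 160 40 mean [ 449.  -308.6  150.4] rect [ 449.2 -310.2] [13.3 35.4] 1.4
s 100 116 166 mean [ 436.5 -306.   105.8] rect [ 442.6 -307.5] [65.5 50. ] 86.2
s 116 135 45 mean [ 448.4 -305.   124.9] rect [ 450.2 -308.7] [35.3 13.6] 88.6
s 3 16 530 mean [ 445.1 -319.8    8.2] rect [ 485.  -415.8] [213.8 389.9] 33.1
[[   8   12    9 1169    5    8    7    6   -3   -1   -2   -2   -1   -2
     1]
 [  10    7   10   10    2    4   15    9   11    9    6   12   10   -2
     0]
 [  11    8    5    8   11   10    6    8   11    6    9   10   12   -3
     1]
 [   9    6    5   13   10   10    5    7    6    9    9   10    8   -5
     1]
 [   6   13    5   11  106    9   10    9    8    8   10    7    9   -1
    -1]
 [  10    9   10    6  112  103  105  109  105  110    7   10    6   -3
     1]
 [  12    3    8   10  109  109  108  108  104  109   10    7    7   
[... 671 characters left out ...]
6  111  108  107  105  110  105   10    7   -3   -1
    -4]
 [   6   11    9   19  110  107  109  107  109  108   10    8   -3   -3
    -2]
 [   6  106  105   99  104  105  106  108  104  111    4    9   -5   -4
    -5]
 [   9  102  103  102  103  103  102  107  108  109  104  103   -1   -1
    -1]
 [   9  103  102  101  105  101  102  102  107  102  104  103    0   -1
    -2]
 [   9   82   94  101  102  104  101  104  106  100  103  102   -2    0
    -1]
 [   7   10    6   11    7    4    4    7    8    8   69   76   -3   -1
    -4]
 [   9    6   10   10    9   13   12    9    9   14   12    3   -2   -1
     2]
 [   6   10   10    6    9   10    7    6   11    6   10    6   -5   -1
    -1]]
```

```bash
python3 - <<'E'
from h import *
t=load("top0.npz");s=load("side0.npz")
for n,c in(("t",t),("s",s)):
    P=cloud(c);v=c["image"].max(2).astype(int)
    m=(c["range_z"]>0)&(np.hypot(P[...,0]-424,P[...,1]+311)<45)&(P[...,2]>97)&(P[...,2]<108)&(P[...,0]<434)
    X=P[m];l=cv2.fitLine(X[:,:2].astype(np.float32),cv2.DIST_HUBER,0,.01,.01).ravel();print(n,m.sum(),X.mean(0),"y-axis tilt deg",np.degrees(np.arctan2(-l[0]*np.sign(l[1]),abs(l[1]))),"y ext",X[:,1].min(),X[:,1].max(),np.percentile(X[:,2],[50,95]))
    m=(c["range_z"]>0)&(np.hypot(P[...,0]-451,P[...,1]+311)<30)&(P[...,2]>146)&(P[...,2]<158)
    X=P[m];l=cv2.fitLine(X[:,:2].astype(np.float32),cv2.DIST_HUBER,0,.01,.01).ravel();print(" bar",np.degrees(np.arctan2(-l[0]*np.sign(l[1]),abs(l[1]))))
# luminance edge of spine front top view: per column row of max gradient
v=cv2.cvtColor(t["image"],cv2.COLOR_BGR2GRAY).astype(float)
pts=[]
for u in range(271,291):
    g=np.diff(v[200:212,u]);k=np.argmin(g);
    if 0<k<10:
        a,b,d=g[k-1],g[k],g[k+1];k=k+.5*(a-d)/(a-2*b+d)
    pts.append(onz(t,u,200.5+k,102)[:2])
pts=np.array(pts);l=cv2.fitLine(pts.astype(np.float32),cv2.DIST_HUBER,0,.01,.01).ravel();print("edge tilt",np.degrees(np.arctan2(-l[0]*np.sign(l[1]),abs(l[1]))))
# IK checks
from workcell import inverse_kinematics
def R(a):
    a=np.radians(a);x=np.array([np.cos(a),np.sin(a),0]);z=np.array([0,0,-1.]);return np.stack([x,np.cross(z,x),z],1)
C=np.array([606.8,86.7])
for k in(64.6,40,16,-8):
    p=C+45*np.array([np.cos(np.radians(k)),np.sin(np.radians(k))])
    for o in(90,-90):
        q=inverse_kinematics([*p,206],R(k+o));print("knob",k,o,None if q is None else np.round(q,2))
H=C+110*np.array([np.cos(np.radians(172)),np.sin(np.radians(172))])
for a in(-8,172,82,-98): 
    for z in(150,200):
        q=inverse_kinematics([*H,z],R(a));print("hook",a,z,None if q is None else np.round(q,2))
for a in(-3,177,87,-93): 
        q=inverse_kinematics([451,-311,125],R(a));print("park",a,None if q is None else np.round(q,2))
E
cat >> h.py <<'E'
def R(a):
    a=np.radians(a);x=np.array([np.cos(a),np.sin(a),0]);z=np.array([0,0,-1.]);return np.stack([x,np.cross(z,x),z],1)
def pol(C,r,a): a=np.radians(a); return np.array([C[0]+r*np.cos(a),C[1]+r*np.sin(a)])
E
```

```text
t 76 [ 426.22172956 -310.15385847  103.37910585] y-axis tilt deg -2.99119 y ext -342.9627566656435 -278.35750604784533 [103.17440635 106.95664497]
 bar -2.3635843
s 85 [ 423.72381161 -306.60044511  103.13403102] y-axis tilt deg -3.8018382 y ext -338.8982339096418 -273.39423101061084 [103.33846883 106.55649649]
 bar -8.025361
edge tilt -3.875959
knob 64.6 90 [ 0.42  0.9  -1.28  1.55  0.87  1.36  1.75]
knob 64.6 -90 [ 0.2   0.68 -0.79  1.56  0.52  1.12 -1.15]
knob 40 90 [ 0.43  0.92 -1.28  1.51  0.88  1.38  1.35]
knob 40 -90 [ 0.16  0.67 -0.69  1.52  0.45  1.11 -1.5 ]
knob 16 90 [ 0.37  0.82 -1.07  1.5   0.73  1.27  1.06]
knob 16 -90 [ 0.12  0.66 -0.58  1.51  0.39  1.09 -1.84]
knob -8 90 [ 0.32  0.74 -0.9   1.5   0.61  1.19  0.76]
knob -8 -90 [ 0.09  0.63 -0.48  1.52  0.32  1.07 -2.17]
hook -8 150 [ 0.38  0.62 -0.96  1.95  0.65  0.92 -1.05]
hook -8 200 [ 0.44  0.57 -1.05  1.9   0.58  1.01 -1.  ]
hook 172 150 [-1.11  1.02  1.4   2.02 -1.12  1.21 -2.51]
hook 172 200 [ 0.55  0.69 -1.27  1.9   0.74  1.13  2.  ]
hook 82 150 [ 0.42  0.65 -1.03  1.95  0.69  0.95  0.47]
hook 82 200 [ 0.54  0.66 -1.23  1.9   0.71  1.11  0.45]
hook -98 150 [ 0.06  0.49 -0.5   1.96  0.33  0.77 -2.34]
hook -98 200 [ 0.15  0.43 -0.61  1.91  0.32  0.89 -2.33]
park -3 [ 0.79  0.57 -0.4   1.88  0.31  0.75  0.16]
park 177 [ 0.27  0.57  0.31  1.91 -0.26  0.7  -2.46]
park 87 [ 1.    0.63 -0.71  1.87  0.54  0.84  1.53]
park -93 [ 0.54  0.54 -0.07  1.9   0.05  0.71 -1.18]
```

```bash
python3 - <<'E'
from workcell import *
from h import *
k=pol((606.8,86.7),45,64.6);print(k)
movep([*k,300],R(154.6)); 
movel([*k,262])
print(read_state()["time"],read_state()["eef_pos"])
t=camera("top");s=camera("side")
np.savez("t1.npz",**t);np.savez("s1.npz",**s)
a=cv2.resize(t["image"][60:220,90:230],None,fx=3,fy=3,interpolation=2);b=cv2.resize(s["image"][150:320,60:190],None,fx=3,fy=3,interpolation=2)
o=np.zeros((512,812,3),np.uint8);o[:480,:420]=a;o[:510,422:812]=b;cv2.imwrite("pics/hov1.png",o[:, :800])
for c in(t,s): print(proj(c,[*k,240]),proj(c,read_state()["eef_pos"]))
E
```

```text
[626.102081   127.35008818]
3.6083 [626.04259307 127.17528192 261.95972706]
[124.86740651 127.89596152] [121.74675921 125.64487939]
[117.30445538 223.48100961] [115.2419089  215.58826804]
```

View pics/hov1.png

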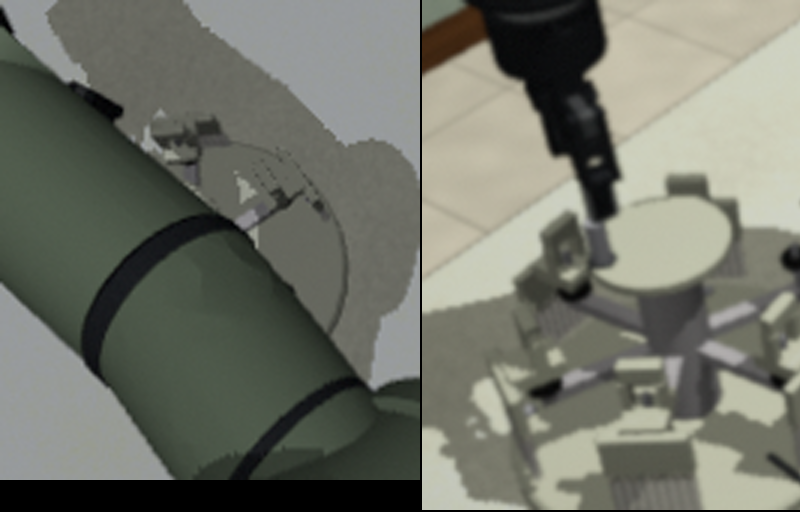

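```bash
python3 - <<'E'
from workcell import *
from h import *
k=pol((606.8,86.7),45,64.6)
print(movel([*k,207],guard=15,max_speed=80));print(read_state()["eef_pos"],read_state()["ft_force"])
clamp();s=read_state();print(s["time"],s["eef_pos"],s["ft_force"],s["torque"],s["finger_gap"])
c=camera("side");np.savez("s2.npz",**c);crop(c["image"],75,175,225,335,4,"pics/s2.png")
E
```

```text
False
[626.22828237 127.5483371  207.37716483] [0.23455131 0.32242928 1.13999388]
5.1917 [626.53083614 127.17371862 207.44234099] [ 1.56437269 -2.41585155  5.59097969] [-0.51156306 -0.37653556 -0.03847402] 14.306042204355586
```

View pics/s2.png

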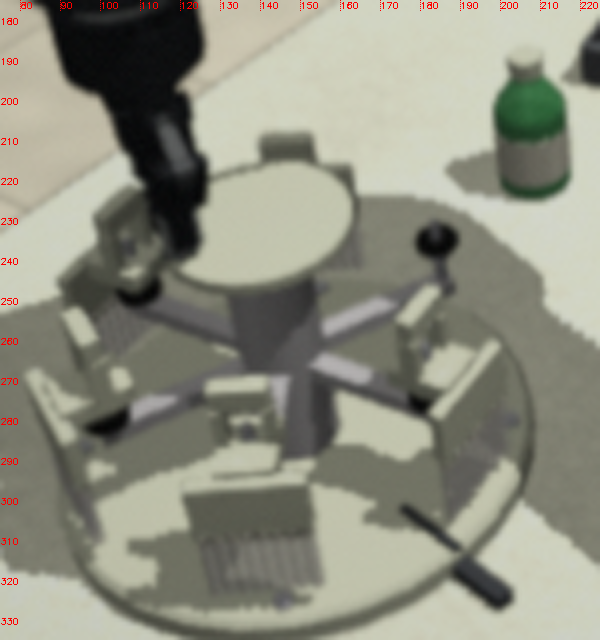

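```bash
python3 - <<'E'
from workcell import *
from h import *
C=(606.8,86.7)
for a in np.linspace(64.6,-8,10)[1:]:
    movel([*pol(C,45,a),207],R(a+90),max_speed=40)
    s=read_state();f=s["ft_force"];u=np.array([np.cos(np.radians(a)),np.sin(np.radians(a))])
    print(round(a,1),round(s["time"],2),"rad %.1f tan %.1f z %.1f"%(f[:2]@u,f[:2]@[-u[1],u[0]],f[2]),s["finger_gap"].round(1),(s["eef_pos"][:2]-pol(C,45,a)).round(2))
c=camera("side");np.savez("s3.npz",**c);crop(c["image"],75,175,225,335,4,"pics/s3.png")
E
```

```text
Traceback (most recent call last):
AttributeError: 'float' object has no attribute 'round'
```

```bash
python3 - <<'E'
from workcell import *
from h import *
C=(606.8,86.7)
for a in np.linspace(64.6,-8,10)[2:]:
    movel([*pol(C,45,a),207],R(a+90),max_speed=40)
    s=read_state();f=s["ft_force"];u=np.array([np.cos(np.radians(a)),np.sin(np.radians(a))])
    print(round(a,1),round(s["time"],2),"rad %.1f tan %.1f z %.1f"%(f[:2]@u,f[:2]@[-u[1],u[0]],f[2]),round(s["finger_gap"],1),(s["eef_pos"][:2]-pol(C,45,a)).round(2))
c=camera("side");np.savez("s3.npz",**c);crop(c["image"],75,175,225,335,4,"pics/s3.png")
E
```

```text
48.5 5.86 rad 3.7 tan 0.6 z 6.7 14.3 [0.21 0.59]
40.4 6.17 rad 5.9 tan 1.7 z 3.9 14.4 [0.4  0.94]
32.3 6.47 rad 9.1 tan 2.1 z 2.6 14.4 [0.69 1.17]
24.3 6.78 rad 12.0 tan 3.4 z 1.3 14.4 [1.05 1.22]
16.2 7.09 rad 13.9 tan 2.8 z -0.9 14.6 [1.5  1.07]
8.1 7.4 rad 18.0 tan 2.8 z -2.2 14.4 [1.91 0.69]
0.1 7.71 rad 18.8 tan 3.1 z -1.8 14.2 [2.21 0.1 ]
-8.0 8.02 rad 19.1 tan 2.3 z -1.1 14.2 [ 2.32 -0.53]
```

View pics/s3.png

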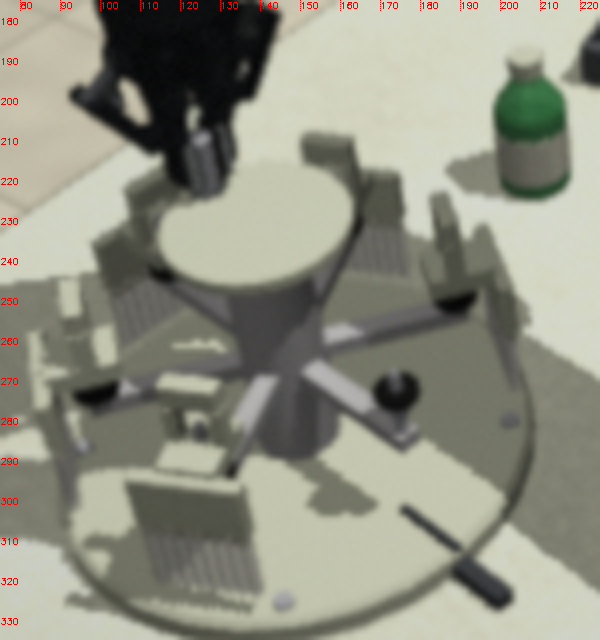

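```bash
python3 - <<'E'
from workcell import *
from h import *
c=load("s3.npz");t=camera("top");np.savez("t3.npz",**t)
a=cv2.resize(c["image"][255:320,155:215],None,fx=8,fy=8,interpolation=2);
cv2.imwrite("pics/s3z.png",a);crop(t["image"],100,85,220,215,4,"pics/t3.png")
v=c["image"].max(2);s0=load("s3.npz")
m=np.zeros(v.shape,np.uint8);m[260:285,163:185]=(v[260:285,163:185]<55)
n,l,st,ce=cv2.connectedComponentsWithStats(m);i=1+np.argmax(st[1:,4]);print("cushion",st[i],ce[i])
# same for s0
v0=load("side0.npz")["image"].max(2);m0=np.zeros(v.shape,np.uint8);m0[228:242,178:194]=v0[228:242,178:194]<55
n,l,st,c0=cv2.connectedComponentsWithStats(m0);i0=1+np.argmax(st[1:,4]);print(st[i0],c0[i0])
for ctr in((605.4,89.2),(606.8,86.7),(608,86.7)):
  for z in(128,):
    for nm,p in(("now",ce[i]),("before",c0[i0])):
        X=onz(c,*p,z)[:2]-ctr;print(ctr,nm,z,"r %.1f a %.1f"%(np.hypot(*X),np.degrees(np.arctan2(X[1],X[0]))%360))
  for p in((175.5,301.2),(181,305.8),(185,308.8),(189,311.8)):
    X=onz(c,*p,22.5)[:2]-ctr;print("  ptr r %.1f a %.1f"%(np.hypot(*X),np.degrees(np.arctan2(X[1],X[0]))%360))
E
```

```text
cushion [169 269  11  10  70] [173.9 273.4]
[180 233   9   8  47] [184.36170213 236.27659574]
(605.4, 89.2) now 128 r 108.4 a 173.4
(605.4, 89.2) before 128 r 109.5 a 246.3
  ptr r 95.9 a 173.8
  ptr r 117.1 a 173.1
  ptr r 131.5 a 173.0
  ptr r 145.8 a 172.9
(606.8, 86.7) now 128 r 110.1 a 172.2
(606.8, 86.7) before 128 r 107.8 a 245.1
  ptr r 97.6 a 172.5
  ptr r 118.8 a 171.9
  ptr r 133.2 a 172.0
  ptr r 147.5 a 172.0
(608, 86.7) now 128 r 111.3 a 172.3
(608, 86.7) before 128 r 108.3 a 244.6
  ptr r 98.7 a 172.6
  ptr r 120.0 a 172.0
  ptr r 134.4 a 172.1
  ptr r 148.7 a 172.1
```

View pics/s3z.png

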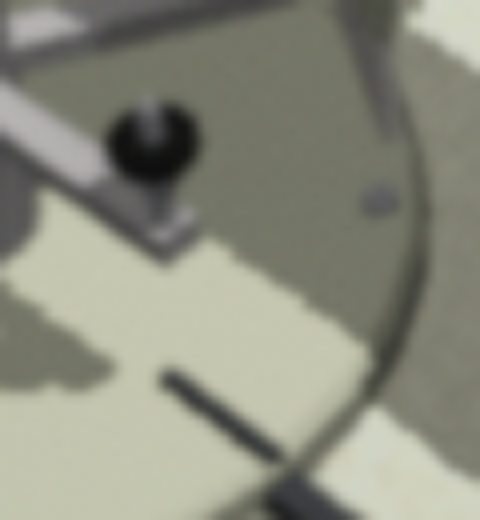

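View pics/t3.png

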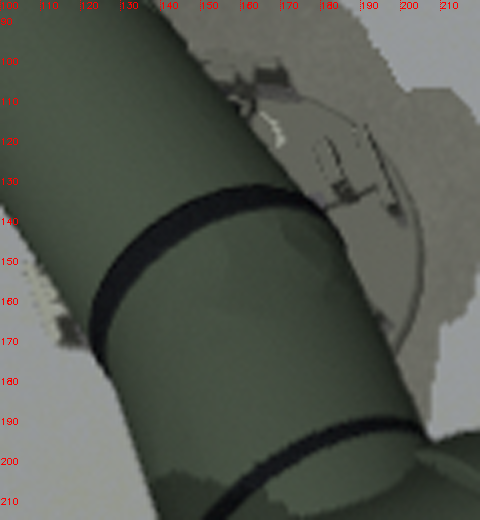

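```bash
python3 - <<'E'
from workcell import *
from h import *
C=(606.8,86.7);k=pol(C,45,-8)
open_gripper();s=read_state();print(s["time"],s["eef_pos"],s["ft_force"],s["finger_gap"])
movel([*s["eef_pos"][:2],275],max_speed=120)
movep([451,-311.2,240],R(-3.3));s=read_state();print(s["time"],s["eef_pos"],s["finger_gap"])
t=camera("top");c=camera("side");np.savez("t4.npz",**t);np.savez("s4.npz",**c)
cv2.imwrite("pics/s4.png",c["image"]);crop(t["image"],100,85,220,215,4,"pics/t4.png")
crop(c["image"],230,100,330,250,4,"pics/s4g.png")
E
```

```text
8.8 [651.3188156   80.41652093 206.98980129] [-0.42399153 -0.81535845  0.27147032] 85.38792389505856
11.1417 [ 451.98739513 -310.17180761  240.12283794] 85.39319658758059
```

View pics/s4g.png

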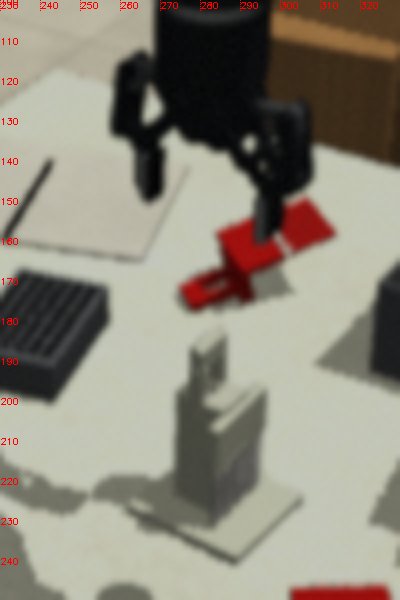

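View pics/t4.png

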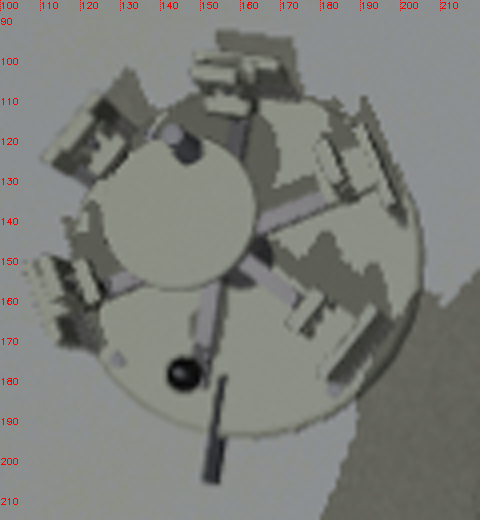

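```bash
python3 - <<'E'
from h import *
t=load("t4.npz");s=load("s4.npz")
v=t["image"].max(2);m=np.zeros(v.shape,np.uint8);m[168:188,138:153]=v[168:188,138:153]<45
n,l,st,ce=cv2.connectedComponentsWithStats(m);i=1+np.argmax(st[1:,4]);tc=ce[i];print(st[i],tc)
v=s["image"].max(2);m=np.zeros(v.shape,np.uint8);m[260:285,163:185]=v[260:285,163:185]<55
n,l,st,ce=cv2.connectedComponentsWithStats(m);i=1+np.argmax(st[1:,4]);sc=ce[i];print(st[i],sc)
print("tri cushion",tri(t,tc,s,sc))
P=cloud(t);print(P[172:186,140:152,2].round().astype(int))
crop(t["image"],135,160,175,215,10,"pics/t4z.png");crop(s["image"],155,255,205,320,9,"pics/s4z.png")
E
```

```text
[142 175   9   8  46] [146.         178.13043478]
[169 268  10  11  70] [173.57142857 273.27142857]
tri cushion (array([501.09876305,  98.87931657, 123.98028289]), np.float64(1.0504096981876452))
[[  17   16   18   15   20   19   20 1169   98   95   95   93]
 [  17   23   19   18   18   16   17   24   92   93   93   93]
 [  15   19   18   18   20  128  128   97   94   96   92   92]
 [  22   21   18  129  130  127  129  132  129   96   94   93]
 [  16   20  128  130  131  132  129  128  130  129   92   95]
 [  17   16  130  128  139  131  128  130  130  129   92   93]
 [  19   19  128  144  143  140  129  130  131  130   97   95]
 [  19   16  129  139  142  136  130  127  126  129  124   92]
 [  17   17  134  128  128  128  129  130  128  129   93   90]
 [  19   19  128  125  131  127  129  128  127  127   92   87]
 [  19   17   17  127  130  129  128  127  126   22   86   85]
 [  16   17   21   21   19  130  126   19   14   20   16   19]
 [  15   20   18   20   19   20   17   20   18   19   21   19]
 [  16   18   19   18   21   14   19   16   13   17   18   22]]
```

View pics/t4z.png

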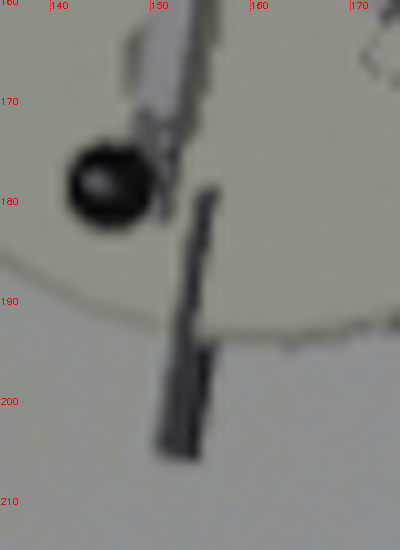

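View pics/s4z.png

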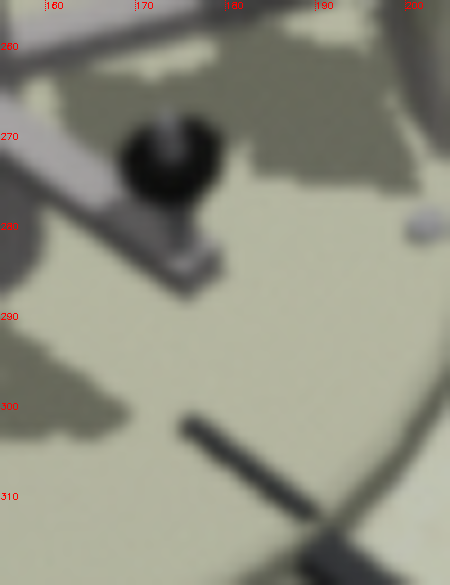

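```bash
python3 - <<'E'
from h import *
t=load("t4.npz");s=load("s4.npz")
P=cloud(t);m=np.zeros(P.shape[:2],bool);m[172:186,138:153]=True;m&=(P[...,2]>122)&(P[...,2]<136)
pc=np.argwhere(m|((P[...,2]>136)&(P[...,2]<150)&np.pad(np.ones((14,15),bool),((172,384-186),(138,512-153))))).mean(0)[::-1];print("cushion px",pc)
def pa(nm,X,C): d=X[:2]-C;print(nm,X[:2].round(1),"r %.1f a %.2f"%(np.hypot(*d),np.degrees(np.arctan2(d[1],d[0]))%360))
for C in((608.2,84.2),(606.8,86.7)):
    pa("T cushion",onz(t,*pc,129.5),C);pa("T pin",onz(t,144.4,178.1,145),C)
    for p in((155.4,180),(154.7,184),(154.0,188),(153.4,191.5)): pa("  ptr",onz(t,*p,23),C)
for C in((605.4,89.2),(606.8,86.7)):
    pa("S cushion",onz(s,173.6,273.0,128),C);pa("S pin",onz(s,172.7,267.8,145),C)
    for p in((175.7,301.4),(181,305.4),(185,308.6),(189,311.8)): pa("  ptr",onz(s,*p,23),C)
E
```

```text
cushion px [145.56923077 178.50769231]
T cushion [498.9  98.1] r 110.2 a 172.73
T pin [498.4  96.9] r 110.5 a 173.39
  ptr [505.6  97.8] r 103.5 a 172.46
  ptr [492.2  99.7] r 117.0 a 172.41
  ptr [478.9 101.5] r 130.5 a 172.37
  ptr [467.3 103.1] r 142.2 a 172.35
T cushion [498.9  98.1] r 108.5 a 173.95
T pin [498.4  96.9] r 108.8 a 174.61
  ptr [505.6  97.8] r 101.8 a 173.75
  ptr [492.2  99.7] r 115.3 a 173.55
  ptr [478.9 101.5] r 128.8 a 173.39
  ptr [467.3 103.1] r 140.5 a 173.28
S cushion [499.2 101.1] r 106.9 a 173.61
S pin [499.2 101.2] r 106.9 a 173.53
  ptr [508.9 100. ] r 97.1 a 173.61
  ptr [489.6 102.7] r 116.6 a 173.35
  ptr [474.9 105.1] r 131.4 a 173.05
  ptr [460.5 107.5] r 146.1 a 172.81
S cushion [499.2 101.1] r 108.6 a 172.38
S pin [499.2 101.2] r 108.6 a 172.30
  ptr [508.9 100. ] r 98.8 a 172.26
  ptr [489.6 102.7] r 118.3 a 172.23
  ptr [474.9 105.1] r 133.1 a 172.06
  ptr [460.5 107.5] r 147.8 a 171.92
```

Both views put the hook within about 0.5° of the pointer, and the other bench items have not moved. The open finger knuckles, 57 mm from centre, would brush the disc if I let go along x: 110-57 = 53 mm, which is inside the 56 mm disc radius. I'll centre the comb with a clamp across x first, then regrip along y and carry it that way.

```bash
python3 - <<'E'
from workcell import *
from h import *
def show(n):
    s=read_state();print(n,round(s["time"],2),s["eef_pos"].round(2),s["ft_force"].round(2),round(s["finger_gap"],1))
p=[451.2,-311.5]
print(movel([*p,126],R(-3.3),guard=8,max_speed=100));show("down")
clamp();show("clampx")
c=camera("side");crop(c["image"],230,120,330,250,4,"pics/s5.png")
open_gripper();show("open")
movel([*p,190]);movel([*p,190],R(-93.3),max_speed=100);show("rot")
c=camera("side");crop(c["image"],230,120,330,250,4,"pics/s5b.png")
E
```

```text
False
down 12.53 [ 451.45 -311.67  126.55] [-0.74 -0.5   0.44] 85.2
clampx 13.2 [ 451.24 -311.53  126.05] [0.19 0.8  0.73] 11.3
open 13.96 [ 451.19 -311.48  125.99] [-0.73 -1.14  0.29] 85.5
rot 16.25 [ 451.16 -311.47  189.83] [ 0.18 -0.16 -0.01] 85.0
```

View pics/s5.png

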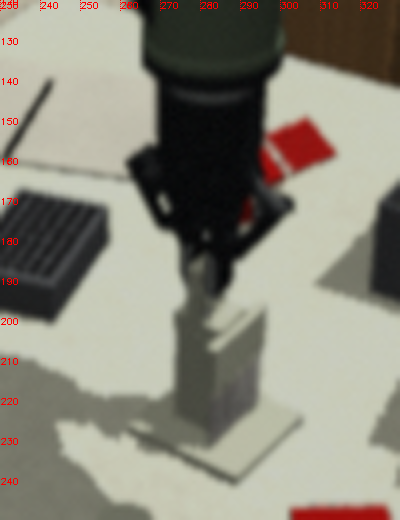

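View pics/s5b.png

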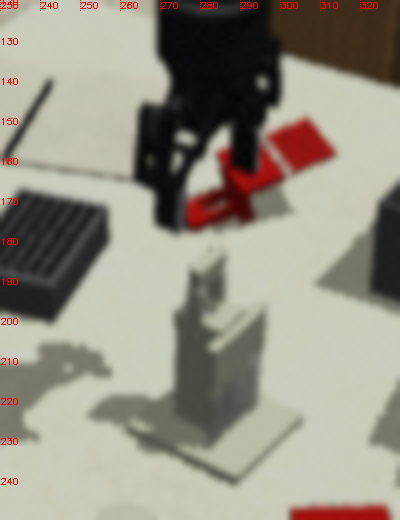

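```bash
python3 - <<'E'
from workcell import *
from h import *
def show(n):
    s=read_state();print(n,round(s["time"],2),s["eef_pos"].round(2),s["ft_force"].round(2),round(s["finger_gap"],1))
p=[451.2,-311.5]
print(movel([*p,126],R(-93.3),guard=8,max_speed=100));show("down")
clamp();show("clampy")
movel([*p,150],max_speed=60);show("lift")
movel([*p,260],max_speed=150);show("up")
c=camera("side");crop(c["image"],230,80,330,250,3,"pics/s6.png")
H=[499.1,98.5]
q=inverse_kinematics([*H,260],R(-97.2));print(np.round(q,2))
movep([*H,260],R(-97.2));show("over")
t=camera("top");c=camera("side");np.savez("t7.npz",**t);np.savez("s7.npz",**c)
crop(c["image"],120,170,240,320,4,"pics/s7.png");crop(t["image"],100,85,220,215,4,"pics/t7.png")
E
```

```text
False
down 17.09 [ 451.47 -311.63  126.42] [-0.23 -0.98  0.31] 85.5
clampy 17.62 [ 451.37 -311.63  126.46] [-1.6  -0.06  5.46] 33.2
lift 18.18 [ 451.21 -311.57  150.19] [-0.14 -0.69 -1.57] 33.0
up 19.06 [ 450.79 -311.31  259.08] [ 0.29  0.39 -1.71] 32.6
[ 0.14  0.35 -0.57  1.85  0.22  1.01 -2.22]
over 20.63 [499.35  97.41 259.85] [ 0.16 -0.59 -1.7 ] 32.8
```

View pics/s6.png

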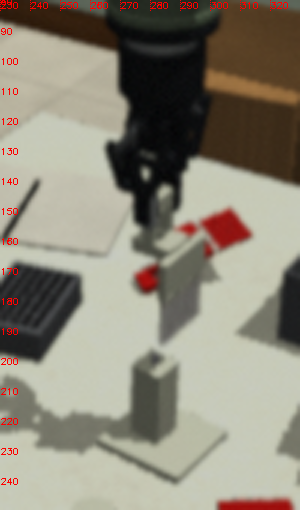

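View pics/s7.png

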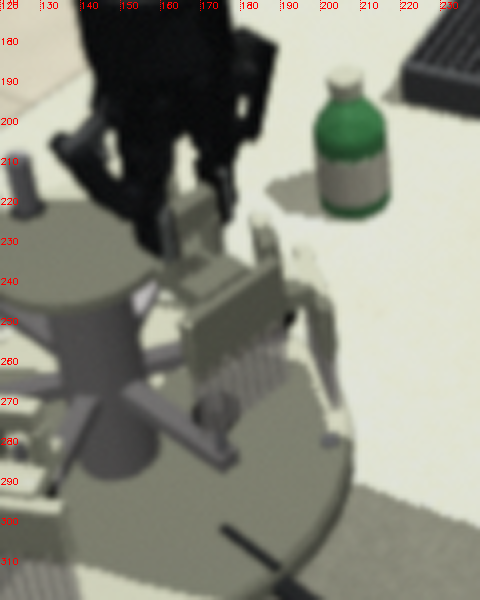

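View pics/t7.png

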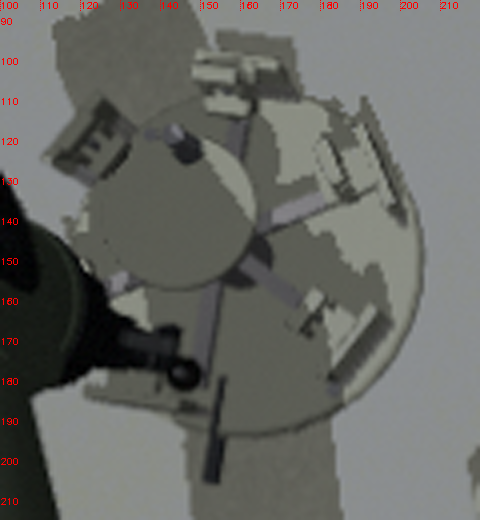

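```bash
python3 - <<'E'
from workcell import *
from h import *
def show(n):
    s=read_state();print(n,round(s["time"],2),s["eef_pos"].round(2),s["ft_force"].round(2),round(s["finger_gap"],1))
H=[499.1,98.5]
movel([*H,183],R(-97.2),max_speed=100,guard=15);wait(0.2);show("182")
t=camera("top");c=camera("side");np.savez("t8.npz",**t);np.savez("s8.npz",**c)
crop(c["image"],140,220,220,320,6,"pics/s8.png");crop(t["image"],110,140,190,220,7,"pics/t8.png")
E
```

```text
182 21.85 [499.37  98.5  183.5 ] [-0.21 -0.09 -1.12] 33.1
```

View pics/s8.png

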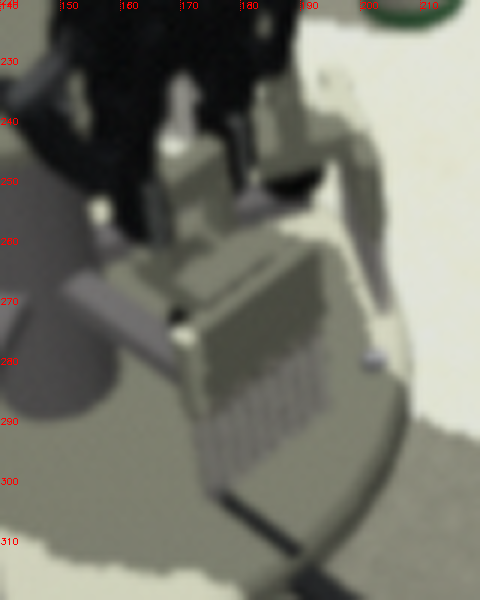

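View pics/t8.png

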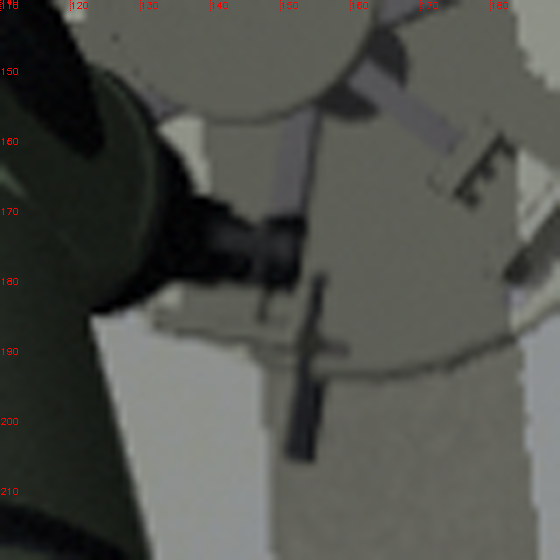

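```bash
python3 - <<'E'
from workcell import *
from h import *
def show(n):
    s=read_state();print(n,round(s["time"],2),s["eef_pos"].round(2),s["ft_force"].round(2),s["torque"].round(2))
H=[499.1,98.5]
show("a")
for z in(178,175,172,169,166):
    g=movel([*H,z],max_speed=25,guard=4);show((z,g))
    if g: break
E
```

```text
a 21.95 [499.23  98.49 183.3 ] [ 0.1   1.12 -1.74] [-0.01  0.02 -0.01]
(178, False) 22.3 [498.98  98.49 177.8 ] [-1.13  0.19 -0.71] [ 0.02 -0.01  0.02]
(175, False) 22.57 [499.01  98.5  174.83] [-0.91 -0.14 -1.34] [ 0.03 -0.04  0.01]
(172, False) 22.83 [499.03  98.46 171.84] [-0.61 -0.35 -0.68] [-0.    0.01  0.04]
(169, False) 23.1 [499.01  98.49 168.83] [ 0.1  -0.41 -1.39] [ 0.   -0.05 -0.02]
(166, False) 23.37 [499.    98.49 165.84] [-0.23 -0.29 -0.79] [-0.06 -0.02  0.02]
```

```bash
python3 - <<'E'
from workcell import *
from h import *
def F(n=4):
    L=[]
    for _ in range(n): L.append(read_state()["ft_force"]);wait(0.02)
    return np.mean(L,0)
H=[499.1,98.5];z=165.8;b=-1.2
while z>138:
    z-=1.0 if F()[2]-b<10 else .4
    movel([*H,z],max_speed=15);f=F();s=read_state();d=f[2]-b
    print(round(s["time"],2),round(z,1),s["eef_pos"].round(2),f.round(1),"press %.1f"%d)
    if d>13.3: break
E
```

```text
23.75 164.8 [499.1   98.51 164.8 ] [ 0.5  0.  -1. ] press 0.2
24.13 163.8 [499.11  98.5  163.79] [ 0.   0.2 -1.2] press -0.0
24.52 162.8 [499.08  98.5  162.78] [ 0.3  0.3 -0.8] press 0.4
24.9 161.8 [499.17  98.51 161.92] [-1.2  0.1  2.7] press 3.9
25.28 160.8 [499.12  98.51 160.85] [-1.6  0.1  5.2] press 6.4
25.67 159.8 [499.11  98.54 159.94] [-3.1 -0.3  7.9] press 9.1
26.05 158.8 [499.12  98.57 159.04] [-3.4 -0.4  9.7] press 10.9
26.43 158.4 [499.15  98.57 158.7 ] [-3.  -1.1 10.1] press 11.3
26.82 158.0 [499.1   98.58 158.29] [-3.8 -0.9 10.8] press 12.0
27.2 157.6 [499.11  98.58 157.94] [-4.  -0.3 12.2] press 13.4
```

```bash
python3 - <<'E'
from workcell import *
from h import *
def F(n=4):
    L=[]
    for _ in range(n): L.append(read_state()["ft_force"]);wait(0.02)
    return np.mean(L,0)
H=[499.1,98.5]
movel([*H,157.0],max_speed=10)
for _ in range(7):
    f=F(5);print(round(read_state()["time"],2),f.round(1),"press %.1f"%(f[2]+1.2))
c=camera("side");np.savez("s9.npz",**c);crop(c["image"],130,210,220,320,5,"pics/s9.png")
E
```

```text
27.53 [-4.6 -0.9 13.6] press 14.8
27.62 [-5.1 -0.4 13.9] press 15.1
27.7 [-4.5 -0.4 13.2] press 14.4
27.78 [-5.  -0.7 13.3] press 14.5
27.87 [-4.5 -0.8 13.1] press 14.3
27.95 [-4.7 -0.8 12.9] press 14.1
28.03 [-4.6 -0.3 13.5] press 14.7
```

View pics/s9.png

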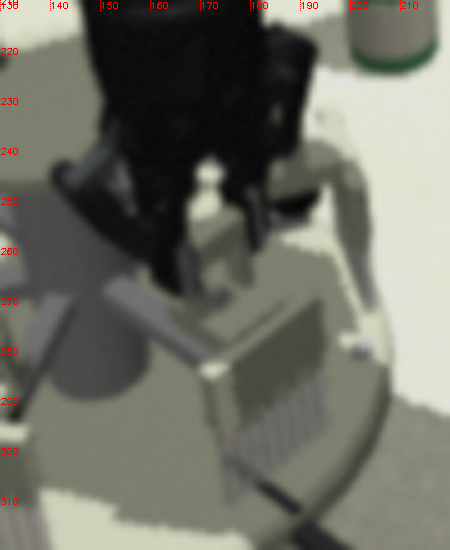

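```bash
python3 - <<'E'
from workcell import *
from h import *
def F(n=4):
    L=[]
    for _ in range(n): L.append(read_state()["ft_force"]);wait(0.02)
    return np.mean(L,0)
H=[499.1,98.5]
movel([*H,156.4],max_speed=10)
for _ in range(8):
    f=F(5);print(round(read_state()["time"],2),"press %.1f"%(f[2]+1.2),f[:2].round(1))
movel([*H,161.6],max_speed=15);print("relax",F(),read_state()["eef_pos"])
open_gripper();print("open",F(),read_state()["eef_pos"],read_state()["finger_gap"])
p=read_state()["eef_pos"]
print(movel([*H,200],max_speed=60,guard=6));print(F(),read_state()["torque"],read_state()["time"])
c=camera("side");np.savez("s10.npz",**c);crop(c["image"],75,175,225,335,4,"pics/s10.png")
E
```

```text
28.42 press 15.3 [-4.8 -1. ]
28.5 press 15.5 [-5.  -0.8]
28.58 press 15.6 [-5.1 -1.1]
28.67 press 15.3 [-4.8 -0.8]
28.75 press 15.6 [-5.  -0.9]
28.83 press 15.7 [-5.4 -0.7]
28.92 press 15.5 [-5.4 -0.7]
29.0 press 15.3 [-4.9 -0.8]
relax [-0.71701346 -0.00867754  2.85494023] [499.09818136  98.55749295 161.48018561]
open [-0.22233163  0.11550891  0.40770248] [499.08280082  98.4959665  161.57855131] 85.83788520182031
False
[-0.07803992 -0.46630169  0.20679853] [-0.04606331  0.02793041  0.03380282] 31.0583
```

View pics/s10.png

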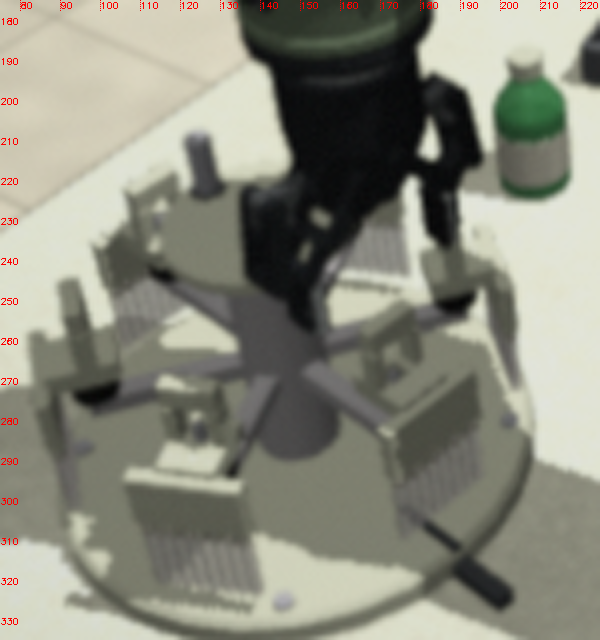

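Comb hangs on the hook, at side (175,255)–(185,300), and the fingers are clear of it. I'll raise the arm, move it aside, and check with both cameras.

```bash
python3 - <<'E'
from workcell import *
from h import *
movel([499.1,98.5,300],max_speed=150);movep([451,-250,320],R(-93.3));print(read_state()["time"])
t=camera("top");c=camera("side");np.savez("t11.npz",**t);np.savez("s11.npz",**c)
crop(t["image"],100,85,220,215,4,"pics/t11.png");crop(c["image"],75,175,225,335,4,"pics/s11.png");cv2.imwrite("pics/s11f.png",c["image"])
P=cloud(t)
ok=t["range_z"]>0
C=np.array([608.3,85])
# new comb: bar top & spine
d=np.hypot(P[...,0]-499,P[...,1]-98.5)
m=ok&(d<60)&(P[...,2]>168)&(P[...,2]<195);X=P[m];print("bar",m.sum(),X.mean(0),cv2.minAreaRect(X[:,:2].astype(np.float32)))
m=ok&(d<60)&(P[...,2]>128)&(P[...,2]<145)&(P[...,0]<484);X=P[m];l=cv2.fitLine(X[:,:2].astype(np.float32),cv2.DIST_HUBER,0,.01,.01).ravel()
print("spine",X.mean(0),"yaw",np.degrees(np.arctan2(-l[0]*np.sign(l[1]),abs(l[1]))))
v=X.mean(0)[:2]-C;print("spine ang",np.degrees(np.arctan2(v[1],v[0])))
E
```

```text
33.25
bar 58 [499.05448108  95.53443685 184.63649733] ((523.6075439453125, 95.06365203857422), (30.759286880493164, 64.27757263183594), 82.97566986083984)
spine [475.03663     98.70079254 140.06294428] yaw -5.802537
spine ang 174.13005072302016
```

View pics/t11.png

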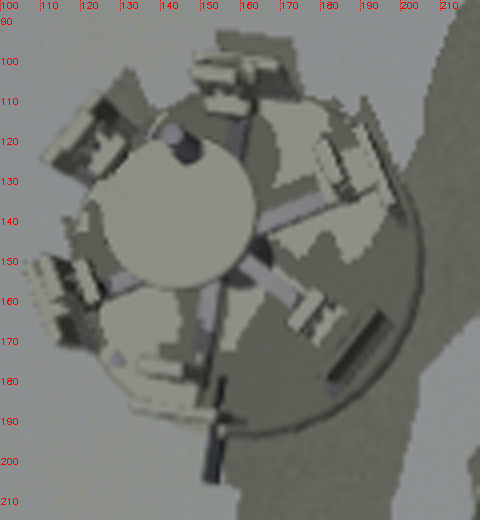

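View pics/s11.png

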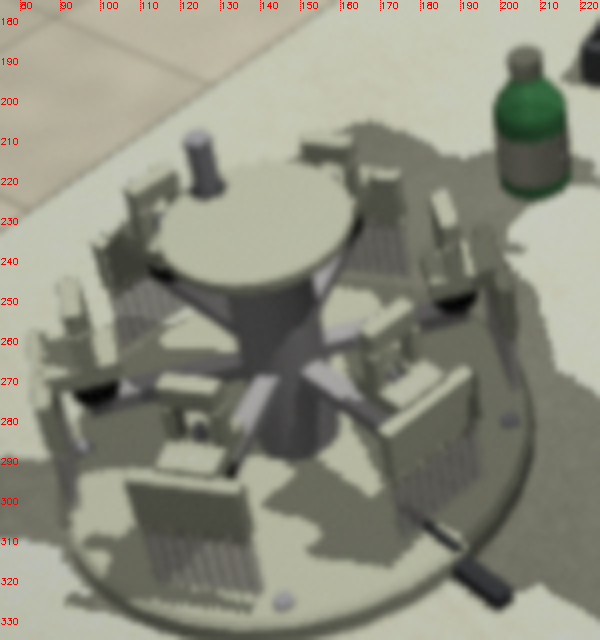

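View pics/s11f.png

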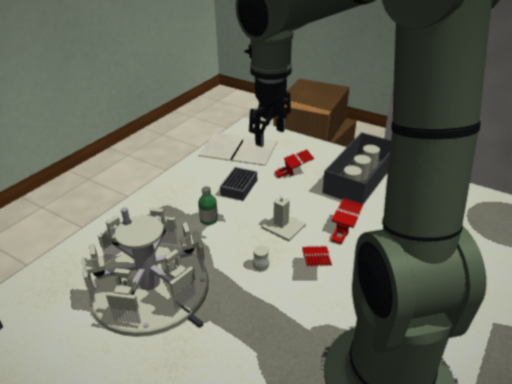

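```bash
python3 - <<'E'
from h import *
t=load("t11.npz");s=load("s11.npz")
for n,c,C in(("t",t,(608.2,84.2)),("s",s,(605.4,89.2))):
    P=cloud(c);ok=c["range_z"]>0
    m=ok&(np.hypot(P[...,0]-651,P[...,1]-80)<30)&(P[...,2]>208)&(P[...,2]<250);m=m.astype(np.uint8)
    X=P[m>0];k=X[:,:2].mean(0)-C;print(n,m.sum(),"knob",X.mean(0),"ang",np.degrees(np.arctan2(k[1],k[0])),np.hypot(*k))
    d=np.hypot(P[...,0]-499,P[...,1]-98.5)
    m=ok&(d<30)&(P[...,2]>172)&(P[...,2]<195);X=P[m];print(" bar",m.sum(),X.mean(0),cv2.minAreaRect(X[:,:2].astype(np.float32)),"ang",np.degrees(np.arctan2(X[:,1].mean()-C[1],X[:,0].mean()-C[0])))
    m=ok&(d<60)&(P[...,2]>130)&(P[...,2]<148)&(P[...,0]<482);X=P[m];l=cv2.fitLine(X[:,:2].astype(np.float32),cv2.DIST_HUBER,0,.01,.01).ravel()
    print(" spine",m.sum(),X.mean(0),"yaw",np.degrees(np.arctan2(-l[0]*np.sign(l[1]),abs(l[1]))))
    lo=X[X[:,1]<98.5-10][:,2].mean();hi=X[X[:,1]>98.5+10][:,2].mean();print(" z ends",lo,hi)
E
```

```text
t 47 knob [652.3770442   77.64899726 230.94722584] ang -8.434907681202787 44.66012618384235
 bar 54 [497.36164046  96.54993685 184.82302082] ((497.8594970703125, 98.2051773071289), (30.76786994934082, 11.757710456848145), 82.4829330444336) ang 173.64215977188857
 spine 87 [474.51867922  98.35061415 140.00005133] yaw -5.802551
 z ends 139.1773863835052 140.00996318302973
s 105 knob [650.19364126  84.21525734 226.91695304] ang -6.349884436935141 45.070144844413235
 bar 123 [495.91049101 102.36060407 183.48353304] ((497.1695861816406, 100.94099426269531), (34.43608856201172, 13.843732833862305), 85.3182601928711) ang 173.14594837642147
 spine 215 [471.59831585 104.96349781 139.0260755 ] yaw -6.7782907
 z ends 138.97642245321384 138.31868802742454
```

```bash
python3 -c "
from workcell import *
print(read_state()['time'],read_state()['ft_force']);print(finish_job())"
```

```text
33.35 [-0.44234648 -0.06104874  0.25306502]
the job is handed in; nothing more can be done
None
```

The carousel is turned to the pointer, the white spare comb hangs on the empty hook, and the job was handed in at 33.35 s of the 69 s allowed.

- **Carousel:** I turned it by the gripped knob, about 73° clockwise. Both cameras put the hook within about 0.5° of the pointer before hanging. After release the knob gave 171.6° and 173.7° in the two views, against a pointer at about 172.5–173°. The cameras differ by up to 5 mm in places, so that is as fine as I could check it.
- **Comb:** It went over the pin without touching. I pressed it on the cushion at about 14.5 N and then 15.5 N, each for more than half a second. I eased off before letting go.
- **Last look:** The comb hangs level with its sleeves outwards. Its yaw reads -5.8° and -6.8°, against about -7.3° for the arm. The other bench things look where they were, and the wrist force is near zero with the arm well clear.

- **Grip direction:** I carried the comb gripped along y, not across x as described. Opened across x, the fingers would have reached the disc by about 3 mm. I used the across-x grip only to centre the comb on its stand first.
- **Side loads:** The arm showed a side pull of about 19 N at the end of the turn and about 5 N sideways during the press. Both were gone after release.

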